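# Present the model wing for spraying

### The job

Switch the airbrush compressor on by pulling the knob on its top up to the stop and leave it up. Then take the wing half (the longest of the three grey panels) out of the drying rack and hold it up in front of the spray booth for the painter: its middle level with the middle of the filter and 30 cm straight out from it, leading edge up and trailing edge level as it stood in the rack, and its smooth upper side turned squarely away from the filter. Finish while holding it still there; the two other panels stay standing in the rack and the other things on the bench stay where they are.

Things in the scene. Friction and masses are not known exactly. Their poses are not given: they have to be found in the camera images.
- knob_grip (a point): centre of the head of the switch on the compressor: ribbed white knob, upright cylinder 30 mm in diameter, 24 mm high (from 13 mm below to 11 mm above this point), on a 12 mm stem. The compressor is a black box 150 x 120 mm whose flat top lies 27 mm below this point while the knob is down; nothing else stands on it. z up.
- switch_knob (a joint): travel of that knob in m: 0 = pushed down (off), 0.012 = pulled straight up to the stop (on). A spring and catch resist with 5 to 6.5 N; it stays where it is left.
- wing_mid (a point): middle of the wing half: grey aerofoil panel, 190 mm span, 10 mm thick, 50 g, standing on its straight trailing edge, 31 mm below this point; leading edge here 31 mm above. x to the tip, z to the leading edge (up), y across the thickness: -y = smooth upper side with fine panel lines, +y = underside with dark wheel bay and two horns. Full thickness from 9 mm below this point up; balances near here.
- wing_tip (a point): the rounded tip of the wing half, on its edge, 110 mm along x from wing_mid (the root end is 80 mm the other way); axes as wing_mid. The leading edge is 37 mm above wing_mid's level at the root and slopes to about 15 mm above it near the tip.
- rack: wooden drying rack, base board 150 x 210 x 12 mm, origin under its centre. Three slots along its x, at its y = -65, 0, +65 mm, one panel in each in any order, trailing edge 12 mm above the bench. The 9 mm slots are in two combs, 18 mm thick, at x = -45 and +45 mm, tops 32 mm above the bench; between the combs the panels are free on both sides down to the board.
- spray_spot (a point): the spot in the air 300 mm straight out from the middle of the face of the booth's upright dark green filter (380 mm wide, 330 mm high), 210 mm above the bench. x points square to the filter and into the booth, -x to the painter, z up, y along the filter's width. The booth's side walls (y = -228 and +228 mm), roof (400 mm above the bench) and low floor end 135 mm from this spot.
- tailplane_mid (a point): centre of the tailplane half in the rack: grey panel, 121 mm long, 46 mm high; x and z as the wing's
- fin_mid (a point): centre of the fin in the rack: grey panel, 116 mm long, 78 mm high at one end; x and z as the wing's
- thinner: white bottle, 50 mm in diameter, 135 mm high, black cap; origin under its base
- paint_bottle: small paint bottle, 32 mm in diameter, 75 mm high; origin under its base
- paint_jar: low glass paint jar, 42 mm in diameter, 45 mm high; origin under its base
- swab_glass: glass of cotton swabs, 60 mm in diameter, 105 mm high; origin under its base
- sanding_block: cork sanding block 95 x 28 x 22 mm; origin under its base
- hobby_knife: hobby knife lying on the green cutting mat, 128 mm long, along its x; origin under its handle

How it is judged:
By the outcome, as a careful person would: the job done as asked, in the order asked, and still so for the second after the job is handed in, while the arm keeps its last pose, push and grip.
It also fails if it takes over 45 s, if anything falls off the work surface, if the arm or the gripper's body presses on something with over 40 N, if the wrist force passes 120 N, or if a joint passes its speed limit or range.

### The arm

A 6-joint arm with a two-finger parallel gripper is mounted at the origin on the work surface. World frame = base frame: x ahead of the robot, y to its left, z up, the work surface at z = 0. Lengths are in m, angles in rad, forces in N, time in s.
With the tool pointing down it reaches from about 0.35 to 0.775 m from the base axis. Payload 5.5 kg.
Tool frame: the origin (TCP) lies on the centre line of the jaws, within the pads' length; the fingertips stand 11 mm ahead of it and the grasp point (between the pads) lies 8 mm behind it (env.tip_reach is the distance from the TCP to the fingertips, in m); z points along the fingers, x is the direction in which the jaws open and shut, and the axes are right-handed (so a half turn about z gives the same grasp; the last joint's range is limited). The gripper opens to 85 mm and grips with 20 to 120 N. Pads are 22 mm wide; open, the fingers measure 114 mm over their backs; the gripper's body (76 mm by 85 mm) begins 54 mm behind the grasp point. The pads swing forward as they close: fully open they stand 13 mm farther back than shut.
Start: joints at [0.981, 0.313, 0.046, 1.304, 0, 1.431], TCP at [0.25, 0.518, 0.242] pointing down, gripper open.
Joint ranges: [-2.76, 2.76], [-0.86, 1.69], [-1.03, 1.26], [-2.2, 2.34], [-1.47, 1.5], [-3.14, 3.14]. Speed limits (rad/s): [2.57, 2.57, 3.14, 3.14, 3.14, 3.14].

### API

Orientations are given as a unit quaternion [w, x, y, z].
In Python, from workcell import env gives the robot as it stands.
- The arm moves only by the tool carry_out, never from a script. Its argument "moves" is one flat list of numbers, 7 for each row, row after row: the gripper command: -1 is shut, 1 is fully open, values between are in proportion, then the shift along the tool's x, y, z in m, then the turn, a rotation vector about the tool's x, y, z in degrees. A call has exactly 5 rows; each row shifts and turns the pose as measured when the row begins, along the tool's axes as they then stand; what a row does not reach is not made up. A row lasts 1/8 s, in which the tool goes at most 62.5 mm and 10.7 degrees, less where a joint would pass 70% of its speed; a pose out of reach is approached as far as the arm can. A call is refused whole if a number of a shift passes 0.0625 or a number of a turn 10.7, either way. A call with a gripper value outside its range is refused whole. The fingers move at their own pace and stop on an object; "squeeze" is the grip in N (left out, the last holds). Time passes only in rows, so rows that do not move let the fingers close, or fill a call up. It gives the time, the measured TCP pose, the force and the opening at its end, in the units of the state.
- env.get_state(): the state, without advancing time (a new reading comes with each control period).
- env.read_camera(name): name is "scene" or "side" or "wrist"; returns the picture (480x640x3 uint8, red, green, blue); there is no depth.
- env.calibration(name): a dict with "camera_matrix" (3x3 intrinsics, pixels), "rvec" (rotation vector, rad) and "tvec" (3), from world to camera coordinates, as OpenCV has them; the wrist camera has in their place "hand_eye" (4x4, takes a point from camera to tool coordinates, whose origin is the TCP and whose axes are the tool frame's). Camera axes: x right, y down, z forward; pixel columns grow to the right and rows downward; lengths in m; the calibration is good to about 2 mm. A picture is of the moment at which its call begins: read the wrist's pose just before it. calibration takes no time and is no camera call.
- env.hand_in(): hands the job in, once; it reports no verdict.
The state is a dict: "clock": time; "joint_pos": joint angles; "qvel": joint speeds; "tau": joint torques, N m; "tcp_pos": TCP position; "orientation": TCP orientation; "wrist_force": force on the tool from outside, world axes, zero at the start; "ft_torque": the same for the moment, N m; "finger_gap": finger opening in m.
Only numpy, scipy, OpenCV 4.12 (cv2) and the standard library are available. Lean on these libraries where they do the work, as an engineer would, in place of code of your own. Each camera call takes 0.05 s, during which the arm holds its last target. There are 200 camera calls.

## Working session

There is one attempt and no reset: what is moved stays moved. The work goes in short steps, Python scripts to look and compute and a tool call to move; the robot and the scene stay as the last step left them, time stands still between calls to the robot, and variables do not carry over. Pictures are saved under pics/ and viewed, about 8 in all and at most 12, crops included, and the job is handed in when it is done.

Besides the shell and the picture viewer there is one more tool, called after "Call:" as name(argument=value, ...) on one line, values as JSON. carry_out: Moves the arm, as the interface text tells. Its arguments: {"type":"object","properties":{"moves":{"type":"array"},"squeeze":{"type":"number"}},"required":["moves"]}

```bash
mkdir -p pics; ls
cat > h.py <<'E'
from workcell import env
import numpy as np, cv2
from scipy.spatial.transform import Rotation as R
def cam(name):
    c=env.calibration(name); K=np.array(c["camera_matrix"],float)
    if name=="wrist":
        s=env.get_state(); q=s["orientation"]
        T=np.eye(4);T[:3,:3]=R.from_quat([q[1],q[2],q[3],q[0]]).as_matrix();T[:3,3]=s["tcp_pos"]
        W=np.linalg.inv(T@np.array(c["hand_eye"])); return K,W[:3,:3],W[:3,3]
    return K,R.from_rotvec(np.array(c["rvec"]).ravel()).as_matrix(),np.array(c["tvec"]).ravel()
def ray(C,uv):
    K,Rm,t=C; d=Rm.T@np.linalg.inv(K)@np.array([uv[0],uv[1],1.]); return -Rm.T@t,d/np.linalg.norm(d)
def onz(C,uv,z):
    o,d=ray(C,uv); return o+d*(z-o[2])/d[2]
def tri(*cu):
    A=np.zeros((3,3));b=np.zeros(3)
    for C,uv in cu:
        o,d=ray(C,uv);P=np.eye(3)-np.outer(d,d);A+=P;b+=P@o
    x=np.linalg.solve(A,b); return x,[np.linalg.norm((np.eye(3)-np.outer(d,d))@(x-o)) for o,d in (ray(C,u) for C,u in cu)]
def proj(C,p):
    K,Rm,t=C; q=K@(Rm@np.array(p)+t); return q[:2]/q[2]
def shot(name,fn,crop=None,sc=1):
    C=cam(name); im=env.read_camera(name)[:,:,::-1]
    cv2.imwrite("pics/raw_"+fn,im)
    if crop: x0,y0,x1,y1=crop; im=im[y0:y1,x0:x1]
    if sc!=1: im=cv2.resize(im,None,fx=sc,fy=sc,interpolation=cv2.INTER_CUBIC)
    cv2.imwrite("pics/"+fn,im); return C
def Rq(q): return R.from_quat([q[1],q[2],q[3],q[0]])
E
python3 - <<'E'
from h import *
import json
for n in ("scene","side"):
    C=shot(n,n+"0.png"); print(n, C[0].tolist(), (-C[1].T@C[2]).round(3))
s=env.get_state(); print({k:np.round(v,3).tolist() for k,v in s.items()}); print(np.round(env.calibration("wrist")["hand_eye"],3).tolist(),env.tip_reach)
E
```

```text
pics
scene [[547.3470920777156, 0.0, 323.0207673362332], [0.0, 547.3470920777156, 244.01245182762167], [0.0, 0.0, 1.0]] [ 1.481 -0.594  0.942]
side [[438.9032269292325, 0.0, 319.12558633850745], [0.0, 438.9032269292325, 234.8190263493875], [0.0, 0.0, 1.0]] [0.461 0.728 0.668]
{'clock': 0.1, 'joint_pos': [0.981, 0.314, 0.045, 1.304, -0.0, 1.431], 'qvel': [0.0, -0.002, 0.005, -0.001, 0.0, -0.001], 'tau': [0.003, -48.172, 29.924, 0.013, -0.0, -0.0], 'tcp_pos': [0.25, 0.517, 0.242], 'orientation': [0.0, 0.847, 0.532, -0.001], 'wrist_force': [0.621, -0.39, -0.288], 'ft_torque': [0.079, 0.01, -0.027], 'finger_gap': 0.085}
[[1.0, 0.0, -0.001, 0.0], [-0.0, 0.948, 0.318, -0.082], [0.001, -0.318, 0.948, -0.132], [0.0, 0.0, 0.0, 1.0]] 0.011
```

View pics/scene0.png

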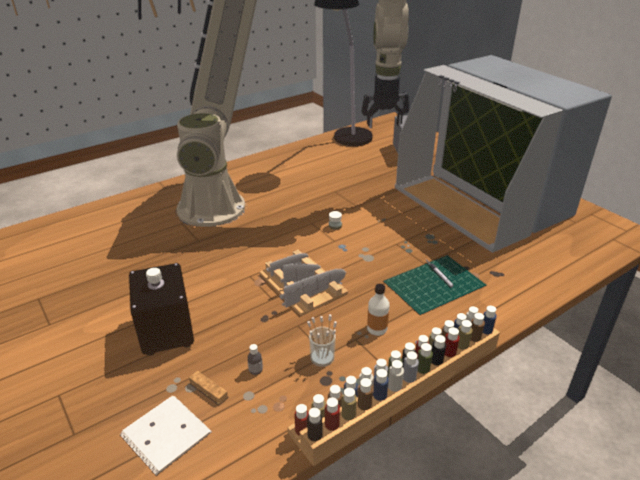

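View pics/side0.png

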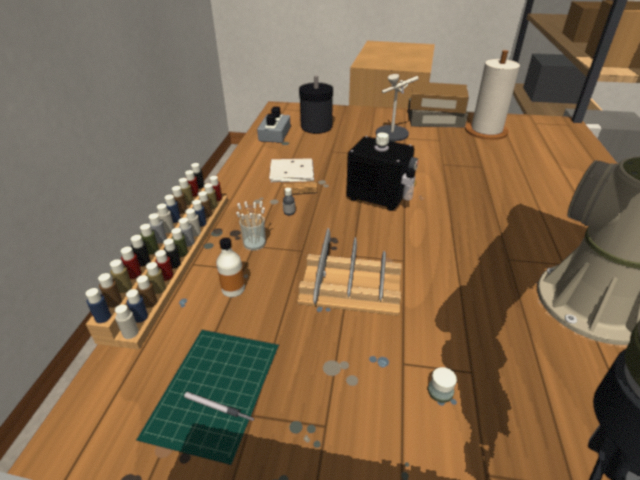

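Run:
```python
import cv2, numpy as np
a=cv2.imread("pics/raw_scene0.png"); b=cv2.imread("pics/raw_side0.png")
def c(im,x0,y0,w,h,s): return cv2.resize(im[y0:y0+h,x0:x0+w],None,fx=s,fy=s,interpolation=cv2.INTER_CUBIC)
m=np.zeros((600,800,3),np.uint8)
m[0:300,0:400]=c(a,255,243,100,75,4)
m[0:300,400:800]=c(b,300,225,100,75,4)  # side at 300,225
m[300:600,0:400]=c(a,125,255,100,75,4)
m[300:600,400:800]=c(b,340,130,100,75,4)
cv2.imwrite("pics/m1.png",m)
cv2.imwrite("pics/m2.png",c(a,390,50,230,200,3.0))
```

```text
(no output)
```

View pics/m1.png

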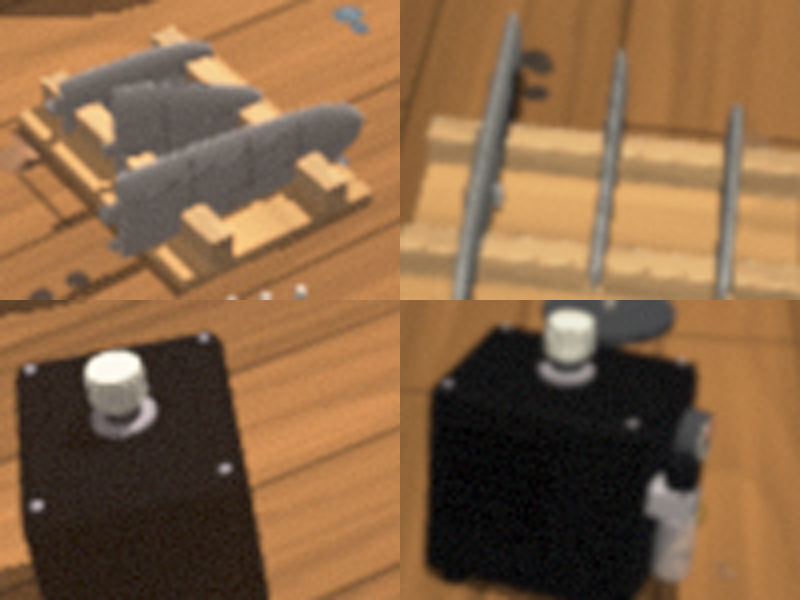

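View pics/m2.png

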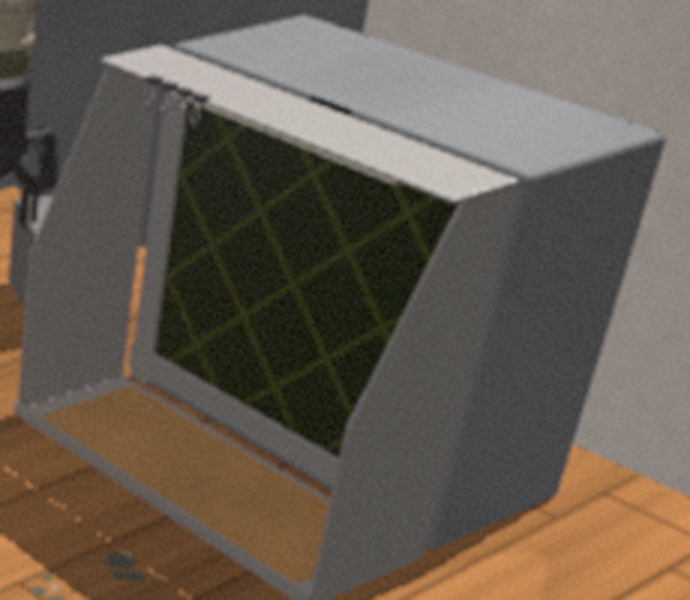

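Run:
```python
from h import *
from scipy.optimize import least_squares
S=cam("scene");D=cam("side")
print("knob",tri((S,(154,276.5)),(D,(382.5,139.2))))
a=lambda u,v:(255+u/4,243+v/4)
b=lambda u,v:(300+(u-400)/4,225+v/4)
print("root TE",onz(S,a(116,252),.012),"root LE",onz(S,a(118,178),.08),"tip",onz(S,a(362,120),.045))
print("side wing top line z.07", onz(D,b(513,15),.06), onz(D,b(465,300),.04))
for p in [(18,128),(180,292),(372,192)]: print("rack base corner",onz(S,a(*p),0))
m=lambda u,v:(390+u/3,50+v/3)
print("wall",onz(S,m(18,414),0),onz(S,m(315,600),0))
obs=[((.135,.228,0.0),m(18,414)),((.135,-.228,0.0),m(313,600)),((.3,.19,.375),m(186,108)),((.3,.19,.045),m(157,353))]
def w(p,q): c,s=np.cos(p[2]),np.sin(p[2]); return np.array([p[0]+c*q[0]-s*q[1],p[1]+s*q[0]+c*q[1],q[2]])
def f(p):
    r=[]
    for q,o in obs: r+=list(proj(S,w(p,q))-o)
    A=proj(S,w(p,(.3,.19,.045)));B=proj(S,w(p,(.3,-.19,.045)));n=np.array([-(B-A)[1],(B-A)[0]]);n/=np.linalg.norm(n)
    r.append(n@(np.array(m(338,455))-A)); 
    A=proj(S,w(p,(.3,.19,.375)));B=proj(S,w(p,(.3,-.19,.375)));n=np.array([-(B-A)[1],(B-A)[0]]);n/=np.linalg.norm(n)
    r.append(n@(np.array(m(453,203))-A))
    return r
for sub in ([0,1],[2,3],[0,1,2,3]):
    full=list(obs); 
    o2=[full[i] for i in sub]; obs=o2
    k=least_squares(f,[.4,.4,1.0]); print(sub,k.x,np.degrees(k.x[2]),np.round(k.fun,1)); obs=full
```

```text
knob (array([ 0.46838892, -0.34731058,  0.17473312]), [np.float64(0.002264482557854997), np.float64(0.0022644825578550646)])
root TE [ 0.56759663 -0.07093688  0.012     ] root LE [ 0.57731442 -0.0719007   0.08      ] tip [0.58430657 0.11224983 0.045     ]
side wing top line z.07 [ 0.57287583 -0.09312152  0.06      ] [0.5665658  0.12006482 0.04      ]
rack base corner [ 4.07147405e-01 -5.08778113e-02  1.11022302e-16]
rack base corner [ 6.11379856e-01 -5.15370053e-02 -1.11022302e-16]
rack base corner [6.04784675e-01 1.06043777e-01 1.11022302e-16]
wall [0.26138861 0.58172648 0.        ] [0.70935632 0.56970822 0.        ]
[0, 1] [0.47833564 0.43419018 1.50914102] 86.4674112889322 [-0.2 -0.4 -1.4  2.5 -2.5  6.8]
[2, 3] [0.50352832 0.41772152 1.52106167] 87.15041380549745 [ 1.6 -7.4 -1.2  4.7 -5.1  4.7]
[0, 1, 2, 3] [0.48478339 0.42927198 1.50843593] 86.42701249957027 [ 0.1  0.8 -0.8  4.2  1.2 -9.5 -1.5  2.  -3.3  6.1]
```

Run:
```python
from h import *
from scipy.optimize import least_squares
S=cam("scene");D=cam("side")
m=lambda u,v:(390+u/3,50+v/3)
def d(p,q,z,off=0):
    a=onz(S,m(*p),z);b=onz(S,m(*q),z);v=b-a; print(a.round(3),b.round(3),"len",np.linalg.norm(v).round(3),"ang",np.degrees(np.arctan2(v[1],v[0])).round(2))
d((103,62),(460,203),.4); d((165,45),(523,180),.4); d((305,15),(663,137),.4)
d((157,353),(338,455),.045); d((18,414),(313,600),0); d((430,550),(555,495),0); d((523,180),(663,137),.4)
im=cv2.imread("pics/raw_scene0.png")
c=cv2.resize(im[60:260,390:550],None,fx=4,fy=4,interpolation=cv2.INTER_CUBIC)
c=cv2.convertScaleAbs(c,alpha=1.8,beta=10)
p=np.zeros((600,800,3),np.uint8)
p[:600,:400]=cv2.resize(im[150:210,420:460],None,fx=10,fy=10,interpolation=cv2.INTER_CUBIC)
p[:300,400:]=cv2.resize(im[170:200,385:425],None,fx=10,fy=10,interpolation=cv2.INTER_CUBIC)
p[300:,400:]=cv2.resize(im[230:260,475:515],None,fx=10,fy=10,interpolation=cv2.INTER_CUBIC)
cv2.imwrite("pics/m3.png",cv2.convertScaleAbs(p,alpha=1.6,beta=10))
```

```text
[0.273 0.65  0.4  ] [0.726 0.629 0.4  ] len 0.453 ang -2.7
[0.271 0.744 0.4  ] [0.726 0.717 0.4  ] len 0.456 ang -3.33
[0.287 0.948 0.4  ] [0.738 0.913 0.4  ] len 0.453 ang -4.46
[0.306 0.756 0.045] [0.585 0.741 0.045] len 0.28 ang -2.98
[0.261 0.582 0.   ] [0.708 0.568 0.   ] len 0.447 ang -1.74
[0.72  0.733 0.   ] [0.732 0.93  0.   ] len 0.197 ang 86.56
[0.726 0.717 0.4  ] [0.738 0.913 0.4  ] len 0.196 ang 86.45
```

View pics/m3.png

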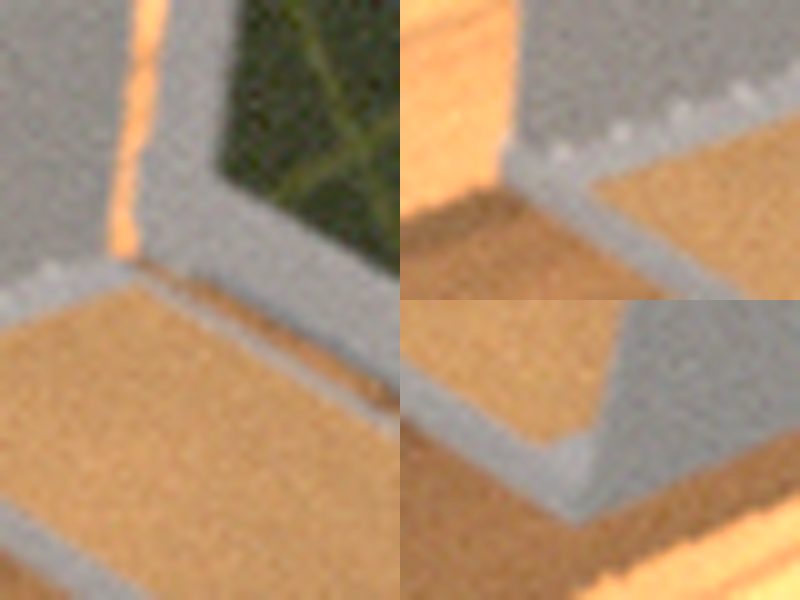

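Run:
```python
from h import *
from scipy.optimize import least_squares
S=cam("scene")
m=lambda u,v:(390+u/3,50+v/3)
obs=[((.135,.228,0.0),(395.5,188)),((.135,-.228,0.0),(493,252)),((.3,.19,.045),(441.8,168))]
def w(p,q): c,s=np.cos(p[2]),np.sin(p[2]); return np.array([p[0]+c*q[0]-s*q[1],p[1]+s*q[0]+c*q[1],q[2]])
def f(p):
    r=[]
    for q,o in obs: r+=list(proj(S,w(p,q))-o)
    A=proj(S,w(p,(.3,.19,.045)));B=proj(S,w(p,(.3,-.19,.045)));n=np.array([-(B-A)[1],(B-A)[0]]);n/=np.linalg.norm(n)
    r.append(n@(np.array(m(338,455))-A)); 
    return r
k=least_squares(f,[.4,.4,1.0]); print(k.x,np.degrees(k.x[2]),np.round(k.fun,1)); p=k.x
for l in (-1,1):
  for z in (.4,): print(proj(S,w(p,(.135,l*.228,z))),proj(S,w(p,(.3,l*.228,z))), m(165,45),m(523,180))
```

```text
[0.47656157 0.43896532 1.50937099] 86.48058725303365 [ 1.  -1.   0.5 -0.3 -0.8  0.  -1.6]
[521.4467441 122.2950206] [564.87798499 108.97922342] (445.0, 65.0) (564.3333333333334, 110.0)
[405.89696833  73.15571023] [446.15778038  64.22486838] (445.0, 65.0) (564.3333333333334, 110.0)
```

Call:
carry_out(moves=[1, -0.029, 0.036, -0.003, 0, 0, 0, 1, -0.029, 0.036, -0.003, 0, 0, 0, 1, -0.029, 0.036, -0.003, 0, 0, 0, 1, -0.029, 0.036, -0.003, 0, 0, 0, 1, -0.029, 0.036, -0.003, 0, 0, 0])

```text
clock: 0.72
tcp_pos: [0.3495, 0.3048, 0.254]
orientation: [0.001, 0.845, 0.535, -0.003]
wrist_force: [0.2, -0.7, -0.1]
finger_gap: 0.0854
```

Call:
carry_out(moves=[1, -0.029, 0.036, -0.003, 0, 0, 0, 1, -0.029, 0.036, -0.003, 0, 0, 0, 1, -0.029, 0.036, -0.003, 0, 0, 0, 1, -0.029, 0.036, -0.003, 0, 0, 0, 1, -0.029, 0.036, -0.003, 0, 0, 0])

```text
clock: 1.35
tcp_pos: [0.4513, 0.0894, 0.2686]
orientation: [0.0, 0.845, 0.535, -0.004]
wrist_force: [1.2, 0.6, 0.0]
finger_gap: 0.0855
```

Call:
carry_out(moves=[1, -0.04, 0.021, 0, 0, 0, 0, 1, -0.04, 0.021, 0, 0, 0, 0, 1, -0.04, 0.021, 0, 0, 0, 0, 1, -0.04, 0.021, 0, 0, 0, 0, 1, -0.04, 0.021, 0, 0, 0, 0])

```text
clock: 1.98
tcp_pos: [0.4605, -0.1438, 0.268]
orientation: [-0.0, 0.845, 0.535, -0.004]
wrist_force: [1.2, -0.6, 0.4]
finger_gap: 0.0855
```

Call:
carry_out(moves=[1, -0.04, 0.021, 0, 0, 0, 0, 1, -0.04, 0.021, 0, 0, 0, 0, 1, -0.04, 0.021, 0, 0, 0, 0, 1, -0.04, 0.021, 0, 0, 0, 0, 1, 0, 0, 0, 0, 0, 0])

```text
clock: 2.6
tcp_pos: [0.466, -0.3329, 0.2656]
orientation: [-0.002, 0.846, 0.533, -0.005]
wrist_force: [-0.1, 0.2, 0.0]
finger_gap: 0.0856
```

Run:
```python
from h import *
C=shot("wrist","w1.png"); s=env.get_state(); print(s["clock"],s["tcp_pos"],s["orientation"],s["joint_pos"])
print(proj(C,(.468,-.347,.175)))
np.savez("w1.npz",K=C[0],R=C[1],t=C[2])
```

```text
2.65 [ 0.46584811 -0.33121699  0.26571979] [-0.00292078  0.84591745  0.53328488 -0.00472984] [-0.75456108  0.3090226   0.09718767  1.36699078 -0.0076903  -0.3087113 ]
[297.91763483 264.93161121]
```

View pics/w1.png

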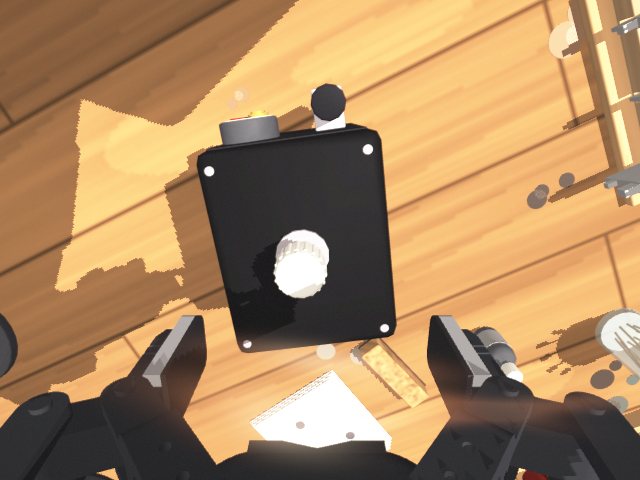

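```bash
cat >> h.py <<'E'
def goal(p,psi=None):
    s=env.get_state(); Q=Rq(s["orientation"]); 
    t=Q.inv().apply(np.array(p)-s["tcp_pos"])
    out=["shift",t.round(4).tolist(),"clk",round(float(s["clock"]),2)]
    M=Q.as_matrix(); cur=np.degrees(np.arctan2(M[1,0],M[0,0])); out+=["psi",cur.round(1)]
    if psi is not None:
        c,n=np.cos(np.radians(psi)),np.sin(np.radians(psi))
        G=np.array([[c,n,0],[n,-c,0],[0,0,-1.]]); out+=["turn",np.degrees((Q.inv()*R.from_matrix(G)).as_rotvec()).round(1).tolist()]
    print(*out)
E
python3 - <<'E'
from h import *
S=cam("scene");D=cam("side");z=np.load("w1.npz");W=(z["K"],z["R"],z["t"])
k,e=tri((S,(154,276.5)),(D,(382.5,139.2)),(W,(302,264))); print(k,e)
print(tri((S,(154,276.5)),(W,(302,264))),tri((D,(382.5,139.2)),(W,(302,264))))
for zz in(.17,.175,.18): print(zz,onz(W,(302,264),zz))
# top corners of box: screws
for px in((209,171),(368,149),(384,328),(247,344)): print(onz(W,px,.148))
goal((k[0],k[1],.23)); goal((k[0],k[1],k[2]-.004))
E
```

```text
[ 0.4684391  -0.34600607  0.17482409] [np.float64(0.0022424344279573867), np.float64(0.0026700914824793975), np.float64(0.0015016570541106576)]
(array([ 0.46919575, -0.34568987,  0.17242896]), [np.float64(0.0007149676049814528), np.float64(0.0007149676049814366)]) (array([ 0.46715708, -0.3436792 ,  0.17843025]), [np.float64(0.00021559898009318443), np.float64(0.0002155989800931595)])
0.17 [ 0.4702044  -0.34551225  0.17      ]
0.175 [ 0.46853026 -0.34445367  0.175     ]
0.18 [ 0.46685612 -0.34339508  0.18      ]
[ 0.39460176 -0.37569533  0.148     ]
[ 0.42590599 -0.27841908  0.148     ]
[ 0.54822501 -0.31831083  0.148     ]
[ 0.51713075 -0.41523073  0.148     ]
shift [-0.0121, 0.0091, 0.0357] clk 2.65 psi 64.5
shift [-0.0118, 0.0097, 0.0949] clk 2.65 psi 64.5
```

Call:
carry_out(moves=[0.2, -0.012, 0.01, 0.01, 0, 0, 0, 0.2, 0, 0, 0.02, 0, 0, 0, 0.2, 0, 0, 0.02, 0, 0, 0, 0.2, 0, 0, 0.02, 0, 0, 0, 0.2, 0, 0, 0.018, 0, 0, 0], squeeze=40)

```text
clock: 3.28
tcp_pos: [0.4705, -0.3442, 0.1742]
orientation: [-0.002, 0.844, 0.536, -0.005]
wrist_force: [-0.7, 0.0, -0.0]
finger_gap: 0.0515
```

Run:
```python
from h import *
C=shot("wrist","w2.png",(180,220,500,460),2); s=env.get_state(); print(s["tcp_pos"],s["wrist_force"],s["finger_gap"])
goal((.4685,-.345,.171))
print(proj(C,(.4685,-.345,.175)))
np.savez("w2.npz",K=C[0],R=C[1],t=C[2])
```

```text
[ 0.46951381 -0.34316077  0.17155868] [-1.99240816  0.38050886 -2.19024653] 0.0513015332935575
shift [-0.0021, -0.0001, 0.0006] clk 3.33 psi 64.8
[311.93135937 329.82742759]
```

View pics/w2.png

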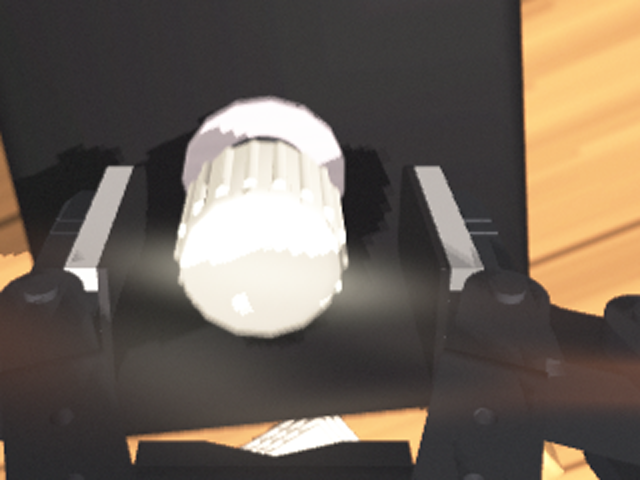

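Call:
carry_out(moves=[0.2, -0.002, 0, 0, 0, 0, 0, -1, 0, 0, 0, 0, 0, 0, -1, 0, 0, 0, 0, 0, 0, -1, 0, 0, 0, 0, 0, 0, -1, 0, 0, 0, 0, 0, 0], squeeze=50)

```text
clock: 3.95
tcp_pos: [0.4683, -0.3454, 0.1721]
orientation: [-0.004, 0.844, 0.536, -0.006]
wrist_force: [-1.1, -0.4, -4.0]
finger_gap: 0.0288
```

Call:
carry_out(moves=[-1, 0, 0, -0.004, 0, 0, 0, -1, 0, 0, -0.004, 0, 0, 0, -1, 0, 0, -0.004, 0, 0, 0, -1, 0, 0, -0.003, 0, 0, 0, -1, 0, 0, 0, 0, 0, 0])

```text
clock: 4.58
tcp_pos: [0.4682, -0.3454, 0.1841]
orientation: [-0.006, 0.844, 0.536, -0.007]
wrist_force: [-0.4, -1.4, -3.1]
finger_gap: 0.0286
```

Call:
carry_out(moves=[-1, 0, 0, -0.002, 0, 0, 0, -1, 0, 0, -0.003, 0, 0, 0, -1, 0, 0, -0.003, 0, 0, 0, -1, 0, 0, -0.003, 0, 0, 0, -1, 0, 0, -0.003, 0, 0, 0])

```text
clock: 5.2
tcp_pos: [0.4681, -0.3454, 0.1847]
orientation: [-0.012, 0.844, 0.536, -0.008]
wrist_force: [4.8, -5.6, -25.4]
finger_gap: 0.0284
```

Run:
```python
from h import *
s=env.get_state(); print(s["tcp_pos"],s["wrist_force"],s["finger_gap"])
C=shot("side","s1.png"); E=shot("wrist","w3.png")
a=cv2.imread("pics/raw_s1.png"); b=cv2.imread("pics/raw_w3.png"); c=cv2.imread("pics/raw_w2.png")
m=np.zeros((480,800,3),np.uint8)
m[:480,:400]=cv2.resize(a[115:175,350:400],None,fx=8,fy=8,interpolation=cv2.INTER_CUBIC)
m[:480,400:]=cv2.resize(b[200:440,220:420],None,fx=2,fy=2)
cv2.imwrite("pics/k.png",m)
```

```text
[ 0.46810905 -0.34540358  0.18471591] [  4.77347371  -5.59324023 -25.42929383] 0.028432843467381348
```

View pics/k.png

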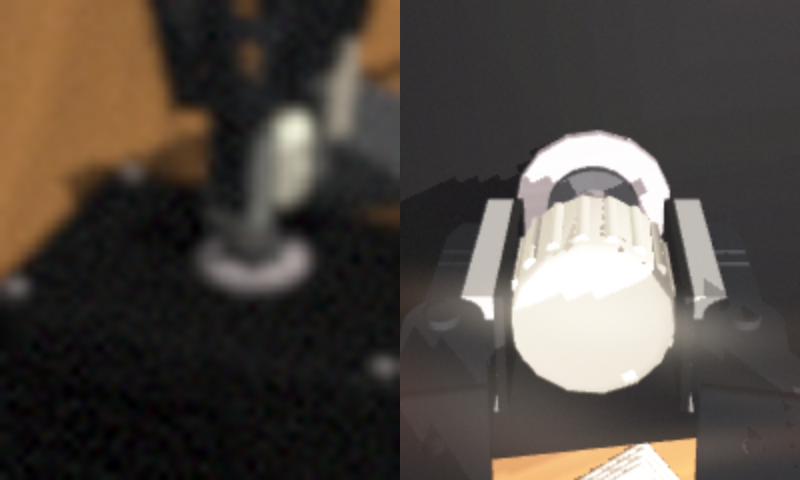

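Call:
carry_out(moves=[-1, 0, 0, 0, 0, 0, 0, 0.2, 0, 0, 0, 0, 0, 0, 0.2, 0, 0, 0, 0, 0, 0, 0.2, 0, 0, 0, 0, 0, 0, 0.2, 0, 0, -0.02, 0, 0, 0])

```text
clock: 5.92
tcp_pos: [0.4692, -0.3451, 0.2083]
orientation: [-0.01, 0.844, 0.536, -0.007]
wrist_force: [0.2, 0.3, 0.4]
finger_gap: 0.051
```

Call:
carry_out(moves=[0.2, 0, 0, -0.03, 0, 0, 0, 0.2, 0, 0, -0.03, 0, 0, -10, 0.2, 0, 0, -0.02, 0, 0, -10, 0.2, 0, 0, 0, 0, 0, -10, 0.2, 0, 0, 0, 0, 0, -10])

```text
clock: 6.55
tcp_pos: [0.4721, -0.346, 0.2977]
orientation: [-0.007, 0.6, 0.8, -0.004]
wrist_force: [0.3, 0.7, -0.2]
finger_gap: 0.0515
```

Run:
```python
from h import *
s=env.get_state(); print(s["tcp_pos"],s["wrist_force"],s["finger_gap"],s["joint_pos"])
C=shot("scene","s2.png"); W=shot("wrist","w4.png"); np.savez("w4.npz",K=W[0],R=W[1],t=W[2])
goal((.575,.02,.20),178)
```

```text
[ 0.47206672 -0.34595161  0.29774493] [ 0.34737432  0.65960957 -0.18262658] 0.051495316959386826 [-0.76504184  0.33950571  0.21735815  1.46208811 -0.00904387 -1.04766593]
shift [0.3231, 0.2005, 0.097] clk 6.65 psi 105.9 turn [-0.5, -0.9, -72.1]
```

Call:
carry_out(moves=[0.2, 0, 0, 0, 0, 0, -10, 0.2, 0, 0, 0, 0, 0, -10, 0.2, 0, 0, 0, 0, 0, -10, 0.2, 0, 0, 0, 0, 0, -10, 0.2, 0, 0, 0, 0, 0, -10])

```text
clock: 7.28
tcp_pos: [0.4719, -0.3453, 0.2995]
orientation: [-0.007, 0.205, 0.979, -0.001]
wrist_force: [1.3, -1.1, 0.3]
finger_gap: 0.0514
```

Call:
carry_out(moves=[0.2, 0, 0, 0, 0, 0, -10, 0.2, 0, 0, 0, -0.5, -0.9, -9, 0.2, -0.03, 0.055, 0, 0, 0, -3, 0.2, -0.03, 0.055, 0, 0, 0, 0, 0.2, -0.03, 0.055, 0, 0, 0, 0])

```text
clock: 7.9
tcp_pos: [0.5694, -0.1868, 0.3021]
orientation: [0.002, 0.023, 1.0, 0.003]
wrist_force: [0.6, -0.6, 0.2]
finger_gap: 0.0516
```

Call:
carry_out(moves=[0.2, 0, 0.045, 0.015, 0, 0, 0, 0.2, 0, 0.045, 0.015, 0, 0, 0, 0.2, 0, 0.045, 0.02, 0, 0, 0, 0.2, 0, 0.04, 0.02, 0, 0, 0, 0.2, 0, 0, 0.02, 0, 0, 0])

```text
clock: 8.52
tcp_pos: [0.5816, -0.0014, 0.2138]
orientation: [0.006, 0.03, 1.0, 0.003]
wrist_force: [1.0, -0.9, -0.4]
finger_gap: 0.0513
```

Run:
```python
from h import *
W=shot("wrist","w5.png"); s=env.get_state(); print(s["tcp_pos"],s["finger_gap"],s["joint_pos"])
np.savez("w5.npz",K=W[0],R=W[1],t=W[2])
goal((.575,.02,.20),178)
```

```text
[ 0.58029003 -0.00214304  0.21082417] 0.051329791627020685 [-0.14533589  0.32750758 -0.01122456  1.22512012  0.00663882 -1.6560727 ]
shift [0.0067, 0.0217, 0.0109] clk 8.57 psi 176.6 turn [0.3, 0.4, -1.4]
```

View pics/w5.png

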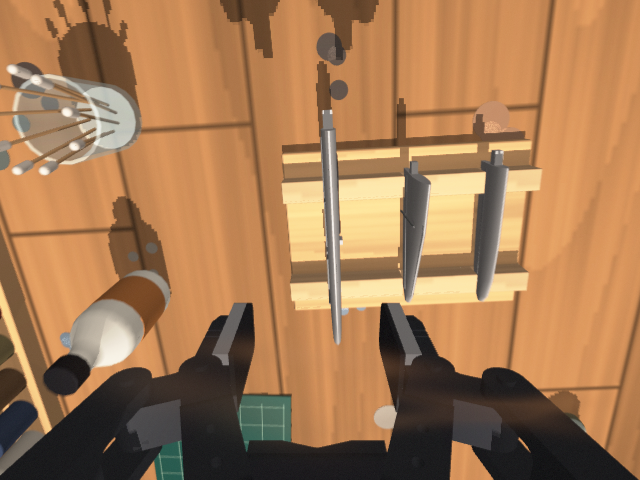

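Run:
```python
from h import *
z=np.load("w5.npz");W=(z["K"],z["R"],z["t"])
r=onz(W,(329,129),.080);r0=onz(W,(328,110),.06);t=onz(W,(337,343),.043)
print(r,r0,t); v=t-r; print(np.linalg.norm(v[:2]),np.degrees(np.arctan2(v[1],v[0])))
u=v/np.linalg.norm(v[:2]); u[2]=0
mid=t-.110*u; print("mid",mid, "from root", r+.08*u)
# rack board corners z .012 / comb ends
for px in((297,309),(527,291)): print("board corner bottom",onz(W,px,.012))
a=[onz(W,p,.032) for p in((283,202),(540,188))];b=[onz(W,p,.032) for p in((291,293),(526,273))]
for q in (a,b): d=q[1]-q[0];print("comb",q,np.linalg.norm(d),np.degrees(np.arctan2(d[1],d[0])))
im=cv2.imread("pics/raw_w5.png");
m=np.hstack([cv2.resize(im[95:245,280:380],None,fx=4,fy=4,interpolation=cv2.INTER_CUBIC),cv2.resize(im[215:365,280:380],None,fx=4,fy=4,interpolation=cv2.INTER_CUBIC)])
cv2.imwrite("pics/c5.png",m)
```

```text
[ 0.57102316 -0.07029938  0.08      ] [ 0.57077462 -0.08204902  0.06      ] [0.57223935 0.11749613 0.043     ]
0.1877994446222103 89.62894865593861
mid [0.57152699 0.00749843 0.043     ] from root [0.57154124 0.00969894 0.08      ]
board corner bottom [0.60883084 0.09812666 0.012     ]
board corner bottom [0.39107905 0.0904835  0.012     ]
comb [array([ 0.61090834, -0.01228416,  0.032     ]), array([ 0.40225663, -0.01212267,  0.032     ])] 0.208651777947533 179.95565268818282
comb [array([0.61096921, 0.07091703, 0.032     ]), array([0.40499053, 0.06254666, 0.032     ])] 0.2061486859605727 -177.67294711989143
```

View pics/c5.png

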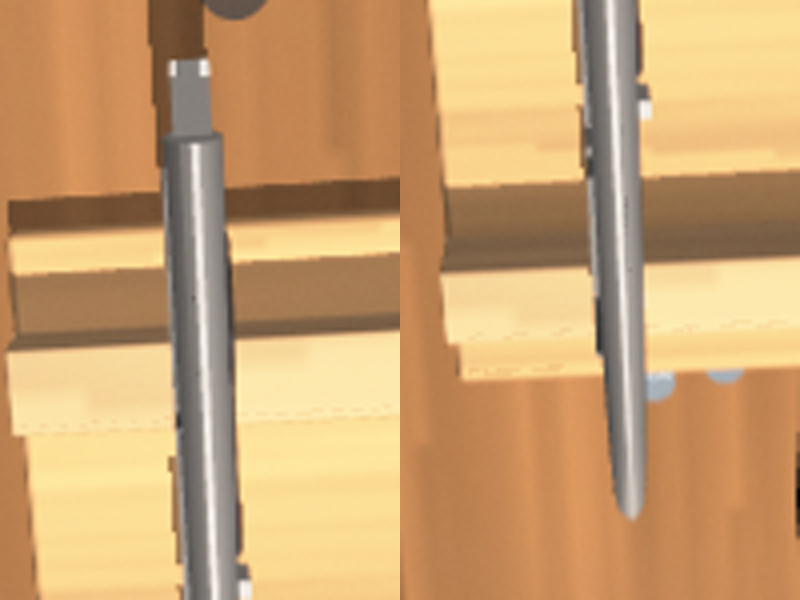

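Run:
```python
from h import *
z=np.load("w5.npz");W=(z["K"],z["R"],z["t"]);D=cam("side")
print("horn",tri((W,(340.5,240.5)),(D,(324.3,273.8))))
for zz in(.02,.03,.043,.074): print(zz,onz(W,(340.5,240.5),zz),proj(W,(.5715,.0085,zz)))
goal((.5715,.0085,.12),179.5); goal((.5715,.0085,.040),179.5)
im=cv2.imread("pics/raw_side0.png"); w=cv2.imread("pics/raw_w5.png")
m=np.hstack([cv2.resize(im[225:315,300:350],None,fx=6.67,fy=6.67,interpolation=cv2.INTER_CUBIC)[:600,:333],cv2.resize(w[210:285,320:370],None,fx=8,fy=8,interpolation=cv2.INTER_CUBIC)])
cv2.imwrite("pics/horn.png",m)
```

```text
horn (array([0.56456823, 0.02589854, 0.02590538]), [np.float64(0.00014068470618076252), np.float64(0.0001406847061808062)])
0.02 [0.56451094 0.02794182 0.02      ] [331.57170894 219.74447248]
0.03 [0.56484391 0.0245148  0.03      ] [331.86714283 222.964373  ]
0.043 [0.56527677 0.02005968 0.043     ] [332.27773081 227.43932487]
0.074 [0.56630898 0.00943592 0.074     ] [333.39945676 239.66488907]
shift [0.0101, 0.0095, 0.0908] clk 8.57 psi 176.6 turn [0.3, 0.4, -2.9]
shift [0.0107, 0.0091, 0.1708] clk 8.57 psi 176.6 turn [0.3, 0.4, -2.9]
```

View pics/horn.png

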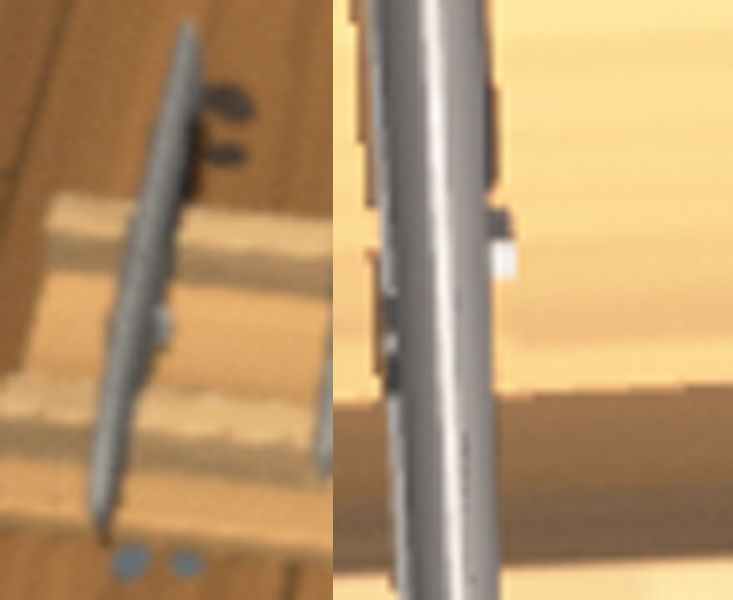

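Call:
carry_out(moves=[0.2, 0.01, 0.009, 0.01, 0.3, 0.4, -2.9, 0.2, 0, 0, 0.03, 0, 0, 0, 0.2, 0, 0, 0.03, 0, 0, 0, 0.2, 0, 0, 0.02, 0, 0, 0, 0.2, 0, 0, 0, 0, 0, 0])

```text
clock: 9.2
tcp_pos: [0.5713, 0.0068, 0.1212]
orientation: [0.001, 0.012, 1.0, -0.0]
wrist_force: [0.2, 0.2, -0.1]
finger_gap: 0.0515
```

Run:
```python
from h import *
W=shot("wrist","w6.png"); s=env.get_state(); print(s["tcp_pos"],s["finger_gap"])
np.savez("w6.npz",K=W[0],R=W[1],t=W[2])
goal((.5715,.0075,.044),179.5)
# wing ridge check: predicted ridge pixels vs grey profile across
im=cv2.imread("pics/raw_w6.png").astype(int)
for y,z in((-.05,.078),(-.02,.076),(0.01,.074),(.03,.07),(.06,.065)):
    u,v=proj(W,(.5715,y,z)); 
    if 0<=v<480 and 0<u<640:
        row=im[int(v)]; sat=row.max(1)-row.min(1); g=np.where((sat<25)&(abs(np.arange(640)-u)<45))[0]; print(y,round(u,1),round(v,1),"grey",g.min() if len(g) else None,g.max() if len(g) else None,len(g))
```

```text
[0.57200687 0.00675758 0.12225044] 0.05138356426021989
shift [0.0009, 0.0007, 0.0782] clk 9.25 psi 178.6 turn [-0.0, 0.3, -0.9]
-0.05 313.4 169.1 grey 303 324 22
-0.02 315.1 231.9 grey 304 325 22
0.01 316.6 287.4 grey 307 325 19
0.03 317.5 318.4 grey 307 325 19
0.06 318.8 360.6 grey None None 0
```

Call:
carry_out(moves=[0.2, 0, 0, 0.02, 0, 0.3, -0.7, 0.2, 0, 0, 0.02, 0, 0, 0, 0.2, 0, 0, 0.018, 0, 0, 0, 0.2, 0, 0, 0.014, 0, 0, 0, 0.2, 0, 0, 0.004, 0, 0, 0])

```text
clock: 9.88
tcp_pos: [0.5754, 0.0057, 0.0457]
orientation: [0.003, 0.007, 1.0, -0.001]
wrist_force: [-0.5, -0.2, 0.4]
finger_gap: 0.051
```

Run:
```python
from h import *
s=env.get_state(); print(s["tcp_pos"],s["wrist_force"]); goal((.5715,.0075,.044),179.3)
```

```text
[0.57543417 0.00565658 0.04572825] [-0.54068358 -0.23325568  0.43880802]
shift [0.004, 0.0018, 0.0017] clk 9.88 psi 179.2 turn [-0.1, 0.3, -0.1]
```

Call:
carry_out(moves=[0.2, 0.004, 0.002, 0.002, 0, 0.3, 0, -1, 0, 0, 0, 0, 0, 0, -1, 0, 0, 0, 0, 0, 0, -1, 0, 0, 0, 0, 0, 0, -1, 0, 0, 0, 0, 0, 0], squeeze=40)

```text
clock: 10.5
tcp_pos: [0.5723, 0.0078, 0.0452]
orientation: [0.001, 0.007, 1.0, -0.001]
wrist_force: [-0.6, 0.1, -0.4]
finger_gap: 0.0094
```

Run:
```python
from h import *
s=env.get_state(); print(s["tcp_pos"],s["wrist_force"],s["finger_gap"]); goal((.5715,.0075,.044),179.3)
```

```text
[0.5722695  0.00778851 0.04515217] [-0.64077131  0.11708989 -0.44834942] 0.009438132633118353
shift [0.0008, -0.0003, 0.0012] clk 10.5 psi 179.2 turn [-0.1, 0.1, -0.1]
```

Call:
carry_out(moves=[-1, 0, 0, -0.015, 0, 0, 0, -1, 0, 0, -0.025, 0, 0, 0, -1, 0, 0, -0.04, 0, 0, 0, -1, 0, 0, -0.045, 0, 0, 0, -1, 0, 0, -0.045, 0, 0, 0])

```text
clock: 11.12
tcp_pos: [0.5698, 0.0082, 0.2204]
orientation: [-0.001, 0.007, 1.0, -0.0]
wrist_force: [1.6, 0.3, -0.1]
finger_gap: 0.0094
```

Call:
carry_out(moves=[-1, 0, 0, 0, 0, 0, 8, -1, 0, 0, 0, 0, 0, 10, -1, 0, 0, 0, 0, 0, 10, -1, 0, 0, 0, 0, 0, 10, -1, 0, 0, 0, 0, 0, 10])

```text
clock: 11.75
tcp_pos: [0.5733, 0.0078, 0.2332]
orientation: [0.007, 0.425, 0.905, 0.002]
wrist_force: [-0.8, -1.0, -1.0]
finger_gap: 0.0093
```

Call:
carry_out(moves=[-1, 0, 0, 0, 0, 0, 10, -1, 0, 0, 0, 0, 0, 10, -1, 0, 0, 0, 0, 0, 10, -1, 0, 0, 0, 0, 0, 8, -1, 0, 0, 0, 0, 0, 0])

```text
clock: 12.38
tcp_pos: [0.5736, 0.0077, 0.2396]
orientation: [0.009, 0.705, 0.71, 0.006]
wrist_force: [-0.2, 0.1, -0.1]
finger_gap: 0.0098
```

Run:
```python
from h import *
s=env.get_state(); print(s["tcp_pos"],s["wrist_force"],s["finger_gap"],s["joint_pos"]); goal((.477,.439,.212),86.5)
```

```text
[0.5736153  0.00770887 0.23963778] [-0.20490905  0.09368866 -0.06651865] 0.009759088976655615 [-1.25996522e-01  2.93431476e-01  1.20430184e-02  1.26776984e+00
 -9.32854862e-04 -1.33139902e-01]
shift [0.4321, -0.0941, 0.024] clk 12.38 psi 90.4 turn [1.2, 0.2, 3.9]
```

Call:
carry_out(moves=[-1, 0.042, -0.009, 0, 0, 0, 0, -1, 0.042, -0.009, 0.002, 0, 0, 0, -1, 0.042, -0.009, 0.002, 0, 0, 0, -1, 0.042, -0.009, 0.003, 0, 0, 0, -1, 0.042, -0.009, 0.003, 0, 0, 0])

```text
clock: 13.0
tcp_pos: [0.5274, 0.2197, 0.2315]
orientation: [0.011, 0.702, 0.712, 0.008]
wrist_force: [0.8, -0.8, -1.0]
finger_gap: 0.0097
```

Call:
carry_out(moves=[-1, 0.042, -0.009, 0.002, 0, 0, 0, -1, 0.042, -0.009, 0.002, 0, 0, 0, -1, 0.042, -0.009, 0.002, 0, 0, 0, -1, 0.035, -0.009, 0.002, 0, 0, 0, -1, 0, 0, 0, 1.2, 0.2, 3.9])

```text
clock: 13.62
tcp_pos: [0.4854, 0.3885, 0.2249]
orientation: [0.002, 0.719, 0.695, 0.004]
wrist_force: [-0.6, -0.4, -0.7]
finger_gap: 0.0094
```

Run:
```python
from h import *
s=env.get_state(); print(s["tcp_pos"],s["finger_gap"],s["joint_pos"]); goal((.477,.439,.212),86.5)
```

```text
[0.48535898 0.38849236 0.22492282] 0.009363678768326453 [ 0.54730123  0.40232231  0.13218264  1.29106525 -0.0028605   0.5818389 ]
shift [0.0502, -0.0102, 0.013] clk 13.62 psi 88.0 turn [0.5, -0.2, 1.5]
```

Call:
carry_out(moves=[-1, 0.025, -0.005, 0.006, 0, 0, 0, -1, 0.02, -0.004, 0.005, 0.5, -0.2, 1.5, -1, 0.005, -0.001, 0.002, 0, 0, 0, -1, 0, 0, 0, 0, 0, 0, -1, 0, 0, 0, 0, 0, 0])

```text
clock: 14.25
tcp_pos: [0.4772, 0.4401, 0.2141]
orientation: [0.001, 0.725, 0.689, 0.001]
wrist_force: [-0.2, -0.2, 0.5]
finger_gap: 0.0094
```

Run:
```python
from h import *
s=env.get_state(); print(s["tcp_pos"],s["finger_gap"],s["joint_pos"]); goal((.477,.439,.212),86.5)
W=shot("wrist","w7.png"); S=shot("scene","s7.png"); np.savez("w7.npz",K=W[0],R=W[1],t=W[2])
# predicted wing points if aligned with tool: mid offset tool z+.0022
Q=Rq(s["orientation"]).as_matrix(); wz=-Q[:,2]; wy=Q[:,0]; wx=np.cross(wy,wz); mid=s["tcp_pos"]-wz*.0022+wx*.0007
pts={"mid":mid,"tip":mid+.11*wx,"rootLE":mid-.08*wx+.037*wz,"rootTE":mid-.08*wx-.031*wz,"TE+80":mid+.08*wx-.031*wz}
for k,p in pts.items(): print(k,p.round(4),"scene",proj(S,p).round(1),"wrist",proj(W,p).round(1))
u,v=proj(S,mid).astype(int); print(u,v)
a=cv2.imread("pics/raw_s7.png"); b=cv2.imread("pics/raw_w7.png")
x0,y0=u-50,v-45; print("crop",x0,y0)
m=np.zeros((600,800,3),np.uint8)
A=cv2.resize(a[y0:y0+75,x0:x0+100],None,fx=8,fy=8,interpolation=cv2.INTER_CUBIC)
m[:]=A; m[420:600,0:320]=0
B=cv2.resize(b,None,fx=.4,fy=.4,interpolation=cv2.INTER_AREA); 
m2=np.zeros((600,800,3),np.uint8); m2[:375,:500]=cv2.resize(a[y0:y0+75,x0:x0+100],None,fx=5,fy=5,interpolation=cv2.INTER_CUBIC)
m2[375:600,:300]=cv2.resize(a[230:335,240:380],(300,225)); m2[:,500:]=cv2.resize(b[100:480,:],(300,178)).repeat(1,0)[:0] if 0 else 0
m2[375:600,300:640]=cv2.resize(b,(340,225)) ; m2[0:375,500:800]=cv2.resize(a[255:315,125:173],(300,375))
cv2.imwrite("pics/final.png",m2)
```

```text
[0.47723203 0.44005485 0.21408474] 0.009424368257598058 [ 0.62206735  0.4670247   0.20495594  1.30664644 -0.00162233  0.67231353]
shift [-0.0011, -0.0002, 0.0021] clk 14.25 psi 87.1 turn [0.2, -0.0, 0.6]
mid [0.4779 0.44   0.2119] scene [414.6 167.7] wrist [316.2 330.6]
tip [0.5878 0.4345 0.2122] scene [440.8 183.2] wrist [316.2 529.2]
rootLE [0.3979 0.444  0.2487] scene [397.9 146. ] wrist [315.9 120.5]
rootTE [0.3981 0.444  0.1807] scene [396.3 166.8] wrist [316.3 116.4]
TE+80 [0.5579 0.436  0.1811] scene [432.2 188.6] wrist [316.3 430.1]
414 167
crop 364 122
```

View pics/final.png

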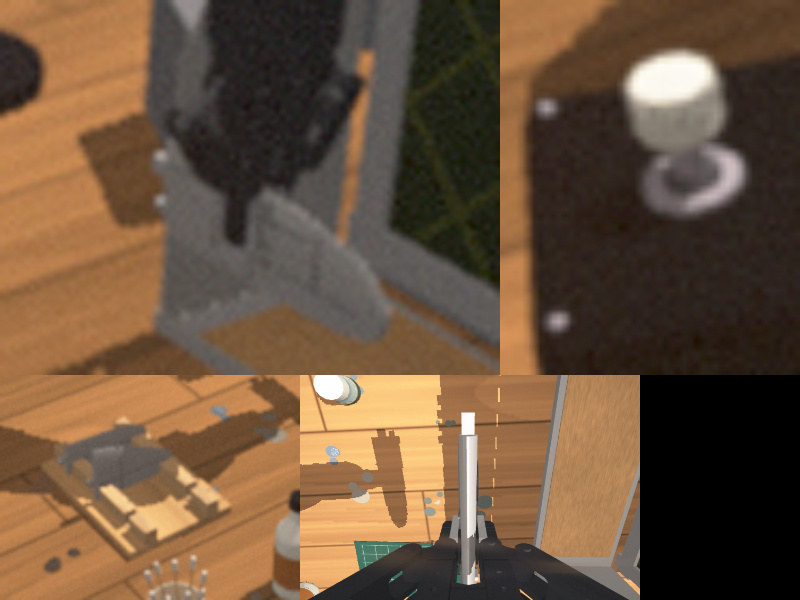

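Call:
carry_out(moves=[-1, -0.001, 0, 0.002, 0.2, 0, 0.4, -1, 0, 0, 0, 0, 0, 0, -1, 0, 0, 0, 0, 0, 0, -1, 0, 0, 0, 0, 0, 0, -1, 0, 0, 0, 0, 0, 0])

```text
clock: 14.98
tcp_pos: [0.4778, 0.4379, 0.2125]
orientation: [-0.0, 0.728, 0.686, -0.0]
wrist_force: [0.3, 0.1, -0.3]
finger_gap: 0.0091
```

Run:
```python
from h import *
s=env.get_state(); print(s["tcp_pos"],s["finger_gap"],s["wrist_force"]); goal((.477,.439,.212),86.5)
W=shot("wrist","w8.png"); S=shot("scene","s8.png")
Q=Rq(s["orientation"]).as_matrix(); wz=-Q[:,2]; wy=Q[:,0]; wx=np.cross(wy,wz); mid=s["tcp_pos"]-wz*.0022+wx*.0007
print("mid",mid)
b=cv2.imread("pics/raw_w8.png").astype(int)
for l in(-.075,-.065,-.055,-.045,-.035):
    p=mid+l*wx+.034*wz; u,v=proj(W,p); row=b[int(round(v))]; sat=row.max(1)-row.min(1)
    g=np.where((sat<22)&(abs(np.arange(640)-u)<30))[0]; print(l,u.round(1),v.round(1),g.min(),g.max(),np.median(g))
# TE line in scene
a=cv2.imread("pics/raw_s8.png").astype(int); o=cv2.imread("pics/raw_scene0.png").astype(int); d=cv2.GaussianBlur(np.abs(a-o).sum(2).astype(np.float32),(3,3),0)
for l in(.03,.045,.06,.07,.08):
    u,v=proj(S,mid+l*wx-.031*wz); c=int(round(u)); print("TE",l,u.round(1),v.round(1),d[int(v)-8:int(v)+8,c].astype(int))
s=env.get_state(); print(s["tcp_pos"])
```

```text
[0.47775246 0.43788378 0.212513  ] 0.009131813752173744 [ 0.27184824  0.13123679 -0.25906699]
shift [0.0011, -0.0008, 0.0005] clk 14.97 psi 86.6 turn [-0.0, -0.0, 0.1]
mid [0.47844989 0.43784315 0.21031256]
-0.075 315.9 141.2 299 333 316.0
-0.065 316.0 181.1 298 332 315.0
-0.055 316.0 218.5 298 335 316.5
-0.045 316.0 253.7 299 334 316.5
-0.035 316.0 286.9 299 337 318.0
TE 0.03 419.9 182.2 [42 35 25 18 16 23 25 18 17 19 16 10  6  5  6  6]
TE 0.045 423.3 184.4 [23 18 21 28 28 30 44 57 52 32 14  8  8 10 11 11]
TE 0.06 426.8 186.5 [18 19 32 49 59 61 60 59 54 37 19 11  8  7  7  8]
TE 0.07 429.1 188.0 [42 55 56 56 56 58 61 57 42 22 10  8 10  8  6  7]
TE 0.08 431.5 189.5 [62 60 60 60 58 59 60 56 43 23 10  8  8  6  7  8]
[0.47780244 0.43787396 0.21252056]
```

Run:
```python
from h import *
print(env.hand_in())
```

```text
the job is handed in; nothing more can be done
None
```

I switched the compressor on, took the wing half out of the rack and held it in front of the spray booth. The job was handed in at about 15 s on the robot's clock.

- **Knob:** I pulled it up 12 mm, until the wrist force rose to 25 N at the stop. After release, the scene picture shows it still up with its stem visible.
- **Wing position:** its middle works out at (0.478, 0.438, 0.210). My estimate of the spray spot is (0.477, 0.439, 0.210), so it is about 2 mm off. The spot itself comes from a fit to the booth edges in one camera, good to a few mm and about 1°.
- **Wing attitude:** the tool is within about 0.1° of the booth heading I fitted. The wrist picture shows the wing running true with the jaws. In the scene picture the visible, tip-side stretch of the trailing edge lies within about 1 pixel of a level line; the root half was not checked. The panel-lined upper side faces away from the filter.
- **Grip:** the opening held at about 9 mm and the wrist force was near zero at the end.
- **Rest of the bench:** the two other panels are still standing in the rack. I did not measure the other objects again, but the arm's path stayed clear of them.

No check failed. The first knob sightings disagreed by about 4.5 mm between the two fixed cameras, and close wrist views settled its position before the grasp.

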